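Stamp the lid of the big jar on the carousel

ROBOT

A 6-joint arm with a two-finger parallel gripper is mounted at the origin on the work surface. World frame = base frame: x ahead of the robot, y to its left, z up, the work surface at z = 0. Lengths are in m, angles in rad, forces in N, time in s.
With the tool pointing down it reaches from about 0.35 to 0.8 m from the base axis. Payload 7.3 kg.
Tool frame: the origin (TCP) lies at the very end of the fingers, on their centre line; the grasp point (between the pads) lies 19 mm behind it; x points along the fingers, z is the direction in which the jaws open and shut, and the axes are right-handed (so a half turn about x gives the same grasp; the last joint's range is limited). The gripper opens to 85 mm and grips with 20 to 120 N. Pads are 22 mm wide; open, the fingers measure 114 mm over their backs; the gripper's body (76 mm by 85 mm) begins 54 mm behind the grasp point. The pads swing forward as they close: fully open they stand 13 mm farther back than shut.
Start: joints at [-1.489, 0.342, 1.524, -0, 1.275, -0.146], TCP at [0.119, -0.511, 0.199] pointing down, gripper open.
Joint ranges: [-2.53, 2.53], [-0.77, 2.02], [0.04, 2.7], [-1, 4.14], [0.28, 2.66], [-3.11, 3.11]. Speed limits (rad/s): [2.57, 2.57, 3.14, 3.14, 3.14, 3.14].

INTERFACE

Orientations are given as a unit quaternion [w, x, y, z].
In Python, from rig import r gives the robot as it stands. The module is installed in compiled form; this text tells all that it offers.
- The arm moves only by the shell command python3 -m jog 'ROWS' [OPENING] [FORCE]. ROWS is JSON, a list that holds one entry, the list of rows, each a list of 6 numbers: the shift along the tool's x, y, z in mm, then the turn, a rotation vector about the tool's x, y, z in degrees. In form: [[[x, y, z, wx, wy, wz], ...]]. A call has 1 to 10 rows; each row shifts and turns the commanded pose from where the row before left it, along the tool's axes as they then stand; what a row does not reach is not made up. A row lasts 1/8 s, in which the tool goes at most 62.5 mm and 10.7 degrees, less where a joint would pass 70% of its speed; a pose out of reach is approached as far as the arm can. A call is refused whole if a number of a shift passes 62.5 or a number of a turn 10.7, either way. A call with a gripper value outside its range is refused whole. OPENING is the finger opening in mm, from 0 to 85.4, set as the call begins (- or left out, the last holds). The fingers move at their own pace and stop on an object; FORCE is the grip in N (left out, the last holds). Time passes only in rows, so rows that do not move let the fingers close. It gives the time, the measured TCP pose, the force and the opening at its end, in the units of the state.
- r.observe(): the state, without advancing time (a new reading comes with each control period).
- r.capture(name): name is "scene" or "top" or "wrist"; returns a dict with "img" (384x512x3 uint8, blue, green, red), "fov_y" (degrees; the focal length in pixels is half the picture's height over the tangent of half this angle, whatever the lens; pixels are square), "cx", "cy" (the principal point, pixels), "extrinsics" (4x4, takes a point from world to camera coordinates); the wrist camera has in their place "mount" (4x4, takes a point from camera to tool coordinates, whose origin is the TCP and whose axes are the tool frame's). Camera axes: x right, y down, z forward; pixel columns grow to the right and rows downward; lengths in m; the calibration is good to about 2 mm. The wrist camera is an equidistant fisheye: a pixel r from the principal point sees the ray r / f radians off the axis. A picture is of the moment at which its call begins: read the wrist's pose just before it. There is no depth.
- r.close_job(): hands the job in, once; it reports no verdict.
Trained networks look in the newest picture that a camera, given by its name, has taken for a name from the list of things; names that differ only in an ending like _2 or _b are one class to them, and where a whole thing is asked for, a point or a joint stands for the part that bears it (a point fixed in the world has none). Each returns a list of dicts, best first, with "score" (0 to 1); they miss things now and then, are a little off and sometimes report something else, mostly with a low value. They report only what shows in the picture. A call takes as long as a camera call. They do not tell look-alikes from the thing itself.
- r.spot_in(camera, target): "xyz" ([x, y, z] in m, in world coordinates, good to about 4 mm: the middle of the surface that is visible of it).
- r.trace(camera, target): "pixels" (384x512 bool, what is visible of it).
The state is a dict: "t": time; "joints": joint angles; "qvel": joint speeds; "tau": joint torques, N m; "tcp_pos": TCP position; "tool_rot": TCP orientation; "ft_force": force on the tool from outside, world axes, zero at the start; "torque": the same for the moment, N m; "grip_width": finger opening in m.
Only numpy, scipy, OpenCV 4.12 (cv2) and the standard library are available. Lean on these libraries where they do the work, as an engineer would, in place of code of your own. Each camera call takes 0.05 s, during which the arm holds its last target.

TASK

Put the date stamp on the lid of the big jar, the widest of the three on the carousel: with a fingertip, push the spokes of the carousel's handwheel round until the big jar stands centred under the stamp, then press the stamp's knob down until the stamp meets the lid, and let it spring back up. Leave the jars standing on their platter, never touching them or the platter and never stamping anything else, and do not disturb the two cans and the tall jar that stand beside it.

Things in the scene. Friction and masses are not known exactly. Their poses are not given: they have to be found in the camera images.
- hub (a point): Top centre of the carousel's handwheel, on its upright axis, 162 mm above the table. The carousel stands on a fixed foot: a round white platter with a black mat, 310 mm across, with a steel column 26 mm across up its middle and four bare steel spokes at the column's top. Column, spokes and platter turn as one; three jars ride on the platter, their centres 115 mm from the axis.
- spoke0_tip (a point): Outer end of one of the four spokes. The spokes are level round bars 12 mm thick at 90 degrees to one another, reaching 90 mm out from the axis, their centre line 150 mm above the table (45 mm above the jar lids). They have no rim between them, and the round boss at the middle is 40 mm across and its top is 162 mm above the table.
- handwheel (a joint): Angle of handwheel and platter in rad, growing anticlockwise seen from above; it turns without end either way, needs about 0.3 N m (about 5 N on a spoke at 65 mm), and stays where it is left, with hardly any run-on after a slow push; pushed fast it coasts and the jars can slip or tip.
- platter: The round white platter with a black rubber mat that the jars stand on (310 mm across, 12 mm thick, top 30 mm above the table); origin on its axis at the middle of its underside, 18 mm above the table. Not to be touched.
- big_jar: The big jar, loose on the platter: sauce jar 74 mm across, 75 mm tall, flat steel lid; its lid is 105 mm above the table. Origin at the centre of its underside. Rides on the platter 115 mm from the axis. Not to be touched by the robot; only the stamp meets it.
- small_jar_a: One of the two small jars, loose on the platter: 50 mm across, 75 mm tall, flat steel lid, 115 mm from the axis. Origin at the centre of its underside. The three jars stand 120 degrees apart in any order.
- small_jar_b: The other small jar, just like the first.
- stamp_knob (a point): Top centre of the stamp's black rounded knob, 38 mm across, 203 mm above the table when up. The stamp slides straight down in a collar on a fixed tower outside the platter, on its far side; its axis is upright, 115 mm from the carousel's. The collar and its arm (34 mm across, 139 to 161 mm above the table) reach to 98 mm from the carousel's axis, just clear of the spokes.
- stamp (a joint): How far the stamp is pressed down, in m: 0 up, about 0.012 when its round rubber foot (26 mm across, straight below the knob, 117 mm above the table when up) meets a jar's lid. Spring: about 2.2 N to start it, 5.6 N at 12 mm; it springs back when let go.
- can_a: Food can 74 mm across, 100 mm tall, standing loose beside the platter; origin at the centre of its underside. To be left alone.
- can_b: Food can like the first, on the other side of the platter. To be left alone.
- tall_jar: Sauce jar 80 mm across and 120 mm tall, standing loose on the table beside the platter; origin at the centre of its underside. To be left alone.
Not all that is in view belongs to the job. Leave any purple look-alike of the part that bears stamp_knob alone.

How it is judged:
By the outcome, as a careful person would: the job done as asked, in the order asked, and still so for the second after the job is handed in, with the robot touching nothing.
It also fails if it takes over 72 s, if anything falls off the work surface, if the arm or the gripper's body presses on something with over 40 N, if the wrist force passes 120 N, or if a joint passes its speed limit or range.

## Working session

There is one attempt and no reset: what is moved stays moved. The work goes in short steps, Python scripts to look and compute and a shell command to move; the robot and the scene stay as the last step left them, time stands still between calls to the robot, and variables do not carry over. Pictures are saved under pics/ and viewed, and the job is handed in when it is done.

```bash
mkdir -p pics; cat > h.py <<'E'
from rig import r
import numpy as np, cv2
def cap(n,f):
    c=r.capture(n); cv2.imwrite('pics/'+f,c['img']); return c
def proj(c,p):
    E=np.array(c['extrinsics']);q=E[:3,:3]@np.array(p)+E[:3,3]
    f=192/np.tan(np.radians(c['fov_y']/2)); return np.array([c['cx']+f*q[0]/q[2],c['cy']+f*q[1]/q[2]])
def unproj(c,u,v,z):
    E=np.array(c['extrinsics']);f=192/np.tan(np.radians(c['fov_y']/2))
    d=E[:3,:3].T@np.array([(u-c['cx'])/f,(v-c['cy'])/f,1]);o=-E[:3,:3].T@E[:3,3]
    return o+d*(z-o[2])/d[2]
E
python3 - <<'E'
from h import *
s=r.observe();print(s['t'],s['tcp_pos'],s['tool_rot'],s['grip_width'])
for n in('top','scene'):
    c=cap(n,n+'0.png')
    for t in ['hub','spoke0_tip','handwheel','platter','big_jar','small_jar_a','stamp_knob','can_a','tall_jar']:
        print(n,t,[(np.round(d['xyz'],3).tolist(),round(d['score'],2)) for d in r.spot_in(n,t)][:4])
print(r.observe()['t'])
E
```

```text
0.0 [ 0.11852776 -0.51096525  0.19781725] [ 0.55318392  0.44036821  0.55395396 -0.43954339] 0.08533802029348833
top hub [([0.556, -0.091, 0.032], 0.77)]
top spoke0_tip [([0.551, -0.087, 0.037], 0.95)]
top handwheel [([0.559, -0.091, 0.029], 0.74), ([0.567, -0.29, 0.1], 0.66)]
top platter [([0.553, -0.089, 0.032], 0.93)]
top big_jar [([0.45, -0.051, 0.104], 0.59)]
top small_jar_a [([0.584, -0.202, 0.102], 0.79), ([0.635, -0.007, 0.103], 0.65)]
top stamp_knob [([0.672, -0.093, 0.199], 0.73), ([0.339, 0.248, 0.198], 0.56)]
top can_a [([0.565, -0.288, 0.103], 0.91), ([0.606, 0.112, 0.094], 0.86)]
top tall_jar [([0.469, 0.096, 0.12], 0.69)]
scene hub [([0.577, -0.071, 0.03], 0.6)]
scene spoke0_tip [([0.58, -0.074, 0.032], 0.65)]
scene handwheel [([0.577, -0.071, 0.029], 0.6)]
scene platter [([0.603, -0.06, 0.032], 0.94)]
scene big_jar [([0.601, -0.061, 0.032], 0.5)]
scene small_jar_a [([0.606, -0.192, 0.083], 0.93), ([0.663, -0.009, 0.089], 0.74), ([0.646, 0.121, 0.08], 0.5)]
scene stamp_knob [([0.682, -0.091, 0.198], 0.65), ([0.35, 0.241, 0.195], 0.5)]
scene can_a [([0.592, -0.29, 0.073], 0.69)]
scene tall_jar [([0.498, 0.104, 0.096], 0.82)]
1.0
```

View pics/top0.png

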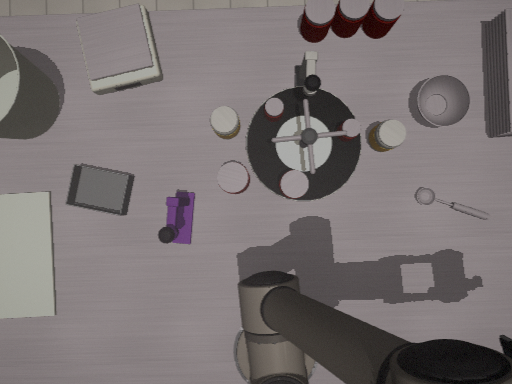

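View pics/scene0.png

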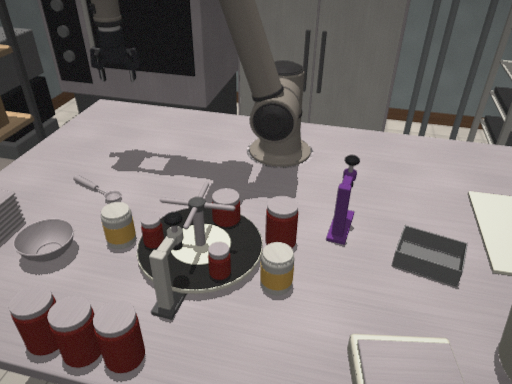

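```bash
python3 - <<'E'
from h import *
c=r.capture('top')
im=c['img'];x0,y0=210,40
cv2.imwrite('pics/crop1.png',cv2.resize(im[y0:y0+170,x0:x0+200],None,fx=3.5,fy=3.5,interpolation=cv2.INTER_CUBIC))
for n in ['big_jar','small_jar_a','stamp_knob','platter']:
    for d in r.trace('top',n)[:2]:
        ys,xs=np.nonzero(d['pixels']);print(n,d['score'],len(xs),xs.mean(),ys.mean(),xs.min(),xs.max(),ys.min(),ys.max())
E=np.array(c['extrinsics']);print(-E[:3,:3].T@E[:3,3],c['fov_y'],c['cx'],c['cy'])
# lids: project platters centre etc
print('hub',unproj(c,309,136,.162))
E
```

```text
big_jar 0.66 647 292.8856259659969 184.22874806800618 278 306 170 198
big_jar 0.43 355 349.1295774647887 128.94929577464788 337 360 119 140
small_jar_a 0.59 363 272.9779614325069 109.39393939393939 264 282 98 121
stamp_knob 0.7 230 311.2086956521739 82.45652173913044 303 320 75 90
stamp_knob 0.61 228 165.9561403508772 234.5921052631579 158 174 227 242
platter 0.85 8124 302.5232644017725 143.3559822747415 246 360 86 200
[0.41756403 0.03014054 1.09128781] 51.55701422244516 253.8366046419557 189.45616798749018
hub [ 0.55857215 -0.08682759  0.162     ]
```

View pics/crop1.png

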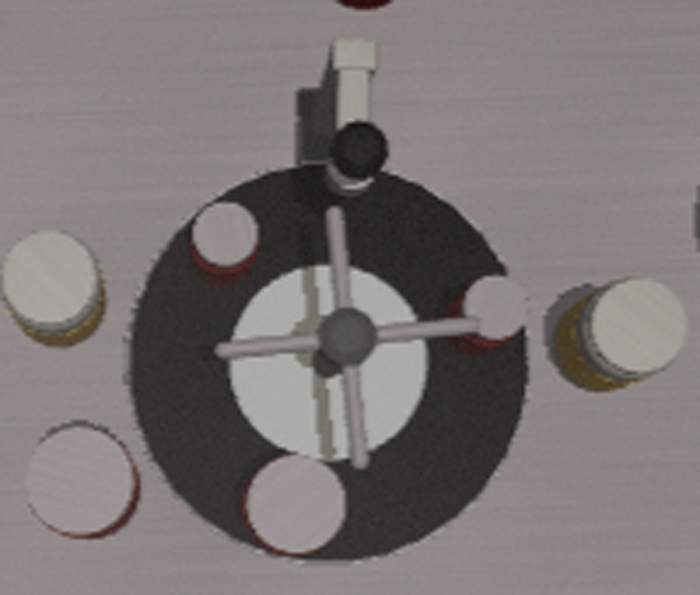

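```bash
python3 - <<'E'
from h import *
c=r.capture('top')
P=lambda u,v,z:unproj(c,u/3.5+210-.36,v/3.5+40-.36,z)[:2]
hub=P(348,337,.162);pl=P(329,361,.03)
big=P(295.5,504,.105);s1=P(225,234,.105);s2=P(496,308,.105);kn=P(358,150,.192)
print('hub',hub,'plat',pl,'mean jars',(big+s1+s2)/3)
ax=(hub+pl)/2
for n,q in dict(big=big,s1=s1,s2=s2,knob=kn).items(): print(n,q,np.linalg.norm(q-ax),np.degrees(np.arctan2(*(q-ax)[::-1])))
for t in [(334,210),(220,351),(361,466),(478,325)]:
    q=P(*t,.15);print(q,np.linalg.norm(q-ax),np.degrees(np.arctan2(*(q-ax)[::-1])))
s=r.observe();from scipy.spatial.transform import Rotation as R
q=s['tool_rot'];print(R.from_quat([q[1],q[2],q[3],q[0]]).as_matrix().round(3),s['t'])
E
```

```text
hub [ 0.55874126 -0.08699313] plat [ 0.56089255 -0.08858284] mean jars [ 0.55945281 -0.08731543]
big [ 0.4500402  -0.05331317] 0.11506275642467412 162.56537019846482
s1 [ 0.64365466 -0.0092527 ] 0.11487627980211787 43.12960651844229
s2 [ 0.58466355 -0.19938042] 0.11432509541653217 -77.44754827236974
knob [ 0.6755538  -0.09357113] 0.11588128420570168 -2.8605788146605646
[ 0.64723847 -0.08179978] 0.08762641163760578 3.918530520068574
[ 0.55380624 -0.00166618] 0.0863313061810827 93.99235173286122
[ 0.47291744 -0.09446665] 0.08715573057923398 -175.60516583216443
[ 0.56590474 -0.17640247] 0.08882335934628979 -86.06994151841403
[[-0.     0.974  0.226]
 [-0.     0.226 -0.974]
 [-1.    -0.     0.   ]] 1.3
```

```bash
python3 -m jog '[[[-40,0,0,0,0,0],[-25,20,-10,0,0,0],[0,41,-19,0,0,0],[0,41,-19,0,0,0],[0,41,-19,0,0,0],[0,41,-19,0,0,0],[0,41,-19,0,0,0],[0,41,-19,0,0,0],[0,41,-19,0,0,0],[0,41,-19,0,0,0]]]' 0; python3 -m jog '[[[0,41,-19,0,0,0],[0,41,-19,0,0,0],[0,41,-19,0,0,0],[0,41,-19,-10,0,0],[0,0,0,-10.6,0,0],[0,0,0,-10.6,0,0],[0,0,0,-10.6,0,0],[0,0,0,-10.6,0,0],[0,0,0,-10.6,0,0],[0,0,0,-10.6,0,0]]]'
python3 -m jog '[[[0,0,0,-10.6,0,0],[0,0,0,-10.6,0,0],[0,0,0,-10.6,0,0],[0,0,0,-10.6,0,0],[0,0,0,-10.6,0,0],[0,0,0,-10.6,0,0],[0,0,0,-10.6,0,0],[0,0,0,-10.6,0,0],[0,0,0,-10.6,0,0],[0,0,0,-10.6,0,0]]]'
cat >> h.py <<'E'
from scipy.spatial.transform import Rotation as R
A=np.array([.5595,-.0875]);K=np.array([.6755,-.0936])
def st(tgt=None):
    s=r.observe();q=s['tool_rot'];M=R.from_quat([q[1],q[2],q[3],q[0]]).as_matrix();p=np.array(s['tcp_pos'])
    d=p[:2]-A
    print('t',round(s['t'],2),'p',p.round(4),'theta,r',np.degrees(np.arctan2(d[1],d[0])).round(1),np.linalg.norm(d).round(4),'yaw',np.degrees(np.arctan2(M[1,1],M[0,1])).round(1),'xax',M[:,0].round(3),'j',np.round(s['joints'],2),'F',np.round(s['ft_force'],1),'w',round(s['grip_width'],4))
    if tgt is not None: print('tool delta mm',(M.T@(np.array(tgt)-p)*1000).round(1))
    return s,M,p
E
python3 - <<'E'
from h import *
th=np.radians(-66);st([*(A+.066*np.array([np.cos(th),np.sin(th)])),.13])
E
```

```text
t: 2.55
tcp_pos: [0.4221, -0.274, 0.2636]
tool_rot: [0.554, 0.44, 0.553, -0.44]
ft_force: [-0.4, -0.7, 0.2]
grip_width: -0.0002
t: 3.8
tcp_pos: [0.5636, -0.164, 0.2634]
tool_rot: [0.707, 0.018, 0.707, -0.019]
ft_force: [0.2, 0.7, 0.2]
grip_width: 0.0001
t: 5.05
tcp_pos: [0.5636, -0.164, 0.2634]
tool_rot: [0.44, -0.553, 0.44, 0.553]
ft_force: [-0.4, 0.8, 0.8]
grip_width: -0.0002
t 5.05 p [ 0.5636 -0.164   0.2634] theta,r -86.9 0.0766 yaw -167.0 xax [-0. -0. -1.] j [-0.41  0.42  1.23 -0.    1.5  -2.21] F [-0.4  0.8  0.8] w -0.0002
tool delta mm [133.4 -25.8  10.6]
```

```bash
python3 -m jog '[[[0,-26,10.5,-5.5,0,0],[0,0,0,-5.5,0,0],[30,0,0,0,0,0],[0,0,0,0,0,0]]]'
python3 - <<'E'
from h import *
th=np.radians(-66);st([*(A+.066*np.array([np.cos(th),np.sin(th)])),.13])
cap('top','top2.png');cap('wrist','w2.png')
E
```

```text
t: 5.55
tcp_pos: [0.5854, -0.1475, 0.2313]
tool_rot: [0.387, -0.59, 0.387, 0.594]
ft_force: [-0.9, -0.4, -0.3]
grip_width: -0.0001
t 5.55 p [ 0.5854 -0.1475  0.2313] theta,r -66.6 0.0654 yaw -156.3 xax [-0.005  0.002 -1.   ] j [-0.37  0.47  1.23 -0.    1.44 -2.36] F [-0.9 -0.4 -0.3] w -0.0001
tool delta mm [101.3  -1.1  -1. ]
```

View pics/top2.png

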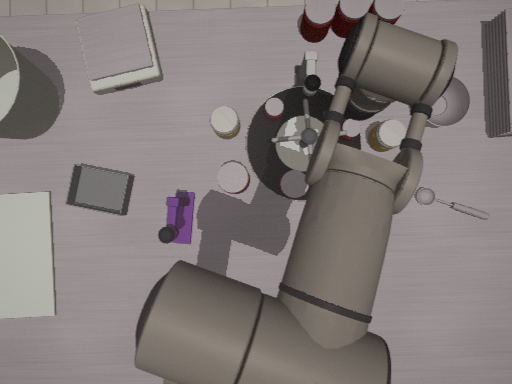

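View pics/w2.png

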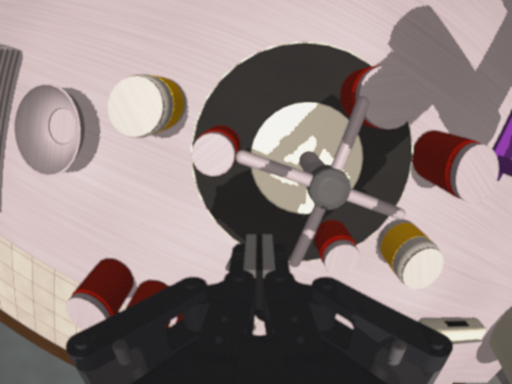

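```bash
python3 -m jog '[[[25,-1,-1,0,0,0],[25,0,0,0,0,0],[25,0,0,0,0,0],[24,0,0,0,0,0],[0,0,0,0,0,0],[0,0,0,0,0,0]]]'
python3 - <<'E'
from h import *
th=np.radians(-66);st([*(A+.066*np.array([np.cos(th),np.sin(th)])),.13])
cap('wrist','w3.png')
# arc row for 4 deg cw: local
for a in (4,5):
    t=np.radians(a);print(a,66*np.sin(t),66*(1-np.cos(t)))
E
```

```text
t: 6.4
tcp_pos: [0.589, -0.149, 0.1363]
tool_rot: [-0.387, 0.593, -0.387, -0.591]
ft_force: [-0.4, 0.7, 0.7]
grip_width: -0.0001
t 6.4 p [ 0.589  -0.149   0.1363] theta,r -64.4 0.0682 yaw -156.4 xax [ 0.003 -0.001 -1.   ] j [-0.37  0.54  1.38 -0.    1.22 -2.36] F [-0.4  0.7  0.7] w -0.0001
tool delta mm [6.3 1.9 2.2]
4 4.60392726711227 0.16077268285160295
5 5.752279021345439 0.251149925944794
```

View pics/w3.png

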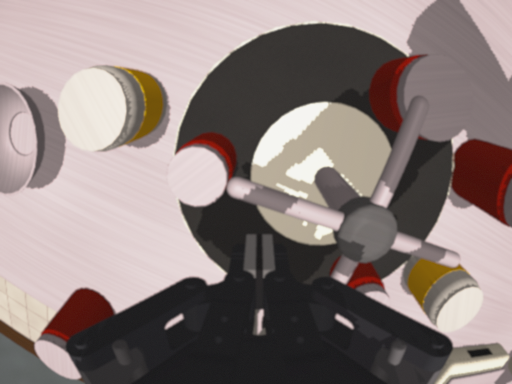

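```bash
python3 -m jog '[[[3,1,2,1,0,0],[3,2,0.1,2,0,0],[0,3.5,0.1,3,0,0],[0,4.6,0.2,4,0,0],[0,4.6,0.2,4,0,0],[0,4.6,0.2,4,0,0],[0,4.6,0.2,4,0,0],[0,4.6,0.2,4,0,0],[0,4.6,0.2,4,0,0],[0,3.5,0.1,3,0,0]]]'
python3 - <<'E'
from h import *
st()
cap('wrist','w4.png')
E
```

```text
t: 7.7
tcp_pos: [0.55, -0.151, 0.1285]
tool_rot: [0.54, -0.457, 0.54, 0.457]
ft_force: [-0.8, 0.7, -0.4]
grip_width: -0.0002
t 7.7 p [ 0.55   -0.151   0.1285] theta,r -98.5 0.0642 yaw 170.5 xax [-0. -0. -1.] j [-0.4   0.49  1.5  -0.    1.16 -1.81] F [-0.8  0.7 -0.4] w -0.0002
```

View pics/w4.png

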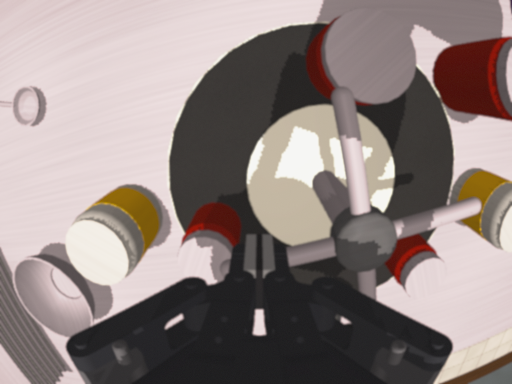

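```bash
cat >> h.py <<'E'
def wproj(c,M,p,P):
    T=np.linalg.inv(np.array(c['mount'])); q=T[:3,:3]@(M.T@(np.array(P)-p))+T[:3,3]
    f=192/np.tan(np.radians(c['fov_y']/2)); n=np.hypot(q[0],q[1]); a=np.arctan2(n,q[2]); return np.array([c['cx']+f*a*q[0]/n,c['cy']+f*a*q[1]/n])
def wunproj(c,M,p,u,v,z):
    f=192/np.tan(np.radians(c['fov_y']/2)); d=np.array([u-c['cx'],v-c['cy']]);n=np.hypot(*d);a=n/f
    T=np.array(c['mount']); ray=np.array([np.sin(a)*d[0]/n,np.sin(a)*d[1]/n,np.cos(a)])
    rw=M@(T[:3,:3]@ray); o=M@T[:3,3]+p; return o+rw*(z-o[2])/rw[2]
def ang(q): q=np.array(q)[:2]-A; return np.degrees(np.arctan2(q[1],q[0])).round(1),np.linalg.norm(q).round(4)
E
python3 - <<'E'
from h import *
s,M,p=st()
c=r.capture('wrist');print(np.array(c['mount']).round(3))
print('tcp',wproj(c,M,p,p+1e-6))
for uv,z in [((344,92),.15),((220,268),.15),((480,205),.15),((362,237),.162),((367,55),.105),((205,250),.105)]:
    q=wunproj(c,M,p,*uv,z);print(uv,q.round(4),ang(q))
cap('top','top4.png')
E
```

```text
t 7.75 p [ 0.5496 -0.1508  0.1286] theta,r -98.8 0.0641 yaw 170.4 xax [-0.  0. -1.] j [-0.4   0.49  1.5  -0.    1.16 -1.8 ] F [-0.5  0.2  0.1] w 0.0
[[ 0.    -0.314  0.95  -0.175]
 [-0.    -0.95  -0.314  0.08 ]
 [ 1.     0.    -0.    -0.001]
 [ 0.     0.     0.     1.   ]]
tcp [259.94950491 224.02280617]
(344, 92) [ 0.4743 -0.0938  0.15  ] (np.float64(-175.8), np.float64(0.0854))
(220, 268) [ 0.5655 -0.1784  0.15  ] (np.float64(-86.2), np.float64(0.0911))
(480, 205) [0.5558 0.0014 0.15  ] (np.float64(92.4), np.float64(0.089))
(362, 237) [ 0.5527 -0.0938  0.162 ] (np.float64(-137.2), np.float64(0.0093))
(367, 55) [ 0.4514 -0.0603  0.105 ] (np.float64(165.9), np.float64(0.1115))
(205, 250) [ 0.5754 -0.1981  0.105 ] (np.float64(-81.8), np.float64(0.1118))
```

View pics/top4.png

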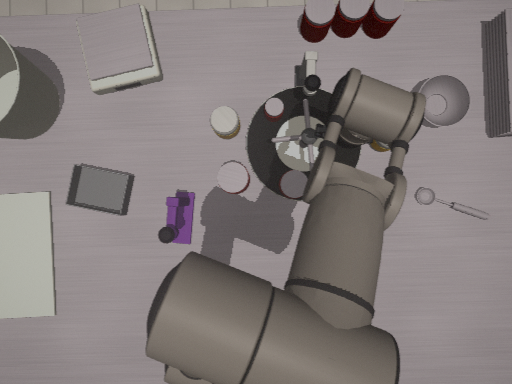

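```bash
for i in 1; do python3 -m jog '[[[0,-2,0,0,0,0],[0,-2,0,0,0,0]]]'; python3 -m jog '[[[0,-2,0,0,0,0],[0,-2,0,0,0,0]]]'; python3 -m jog '[[[0,-2,0,0,0,0],[0,-2,0,0,0,0]]]';done
python3 - <<'E'
from h import *
s,M,p=st()
c=cap('wrist','w5.png')
print('finger z.15',wproj(c,M,p,[p[0],p[1],.15]))
E
```

```text
t: 8.1
tcp_pos: [0.5545, -0.1517, 0.1285]
tool_rot: [0.539, -0.458, 0.539, 0.458]
ft_force: [-0.4, -1.0, -0.7]
grip_width: -0.0
t: 8.35
tcp_pos: [0.5584, -0.1522, 0.1284]
tool_rot: [0.539, -0.458, 0.539, 0.458]
ft_force: [0.2, -0.2, 0.4]
grip_width: -0.0002
t: 8.6
tcp_pos: [0.5623, -0.1529, 0.1285]
tool_rot: [0.539, -0.458, 0.539, 0.458]
ft_force: [-0.6, 0.1, -0.7]
grip_width: -0.0
t 8.6 p [ 0.5623 -0.1529  0.1285] theta,r -87.6 0.0654 yaw 170.7 xax [-0. -0. -1.] j [-0.4   0.51  1.46 -0.    1.17 -1.8 ] F [-0.6  0.1 -0.7] w -0.0
finger z.15 [260.05807349 239.45374566]
```

View pics/w5.png

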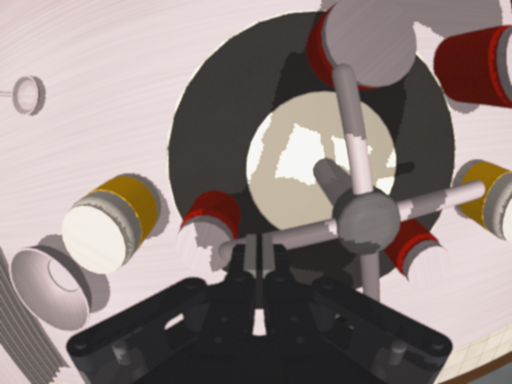

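```bash
python3 - <<'E'
from h import *
im=cv2.imread('pics/w5.png')
cv2.imwrite('pics/w5z.png',cv2.resize(im[190:330,180:380],None,fx=4,fy=4,interpolation=cv2.INTER_CUBIC))
c=r.capture('wrist');s,M,p=st()
for z in (0,10,20,30,40):
    print(z,[wproj(c,M,p,p+M@np.array([-z,y,0])/1000).round(0).tolist() for y in (-11,0,11)])
E
```

```text
t 8.7 p [ 0.5623 -0.1529  0.1285] theta,r -87.5 0.0655 yaw 170.7 xax [ 0. -0. -1.] j [-0.4   0.51  1.46 -0.    1.17 -1.8 ] F [-0.5  0.1  0.1] w 0.0001
0 [[260.0, 239.0], [260.0, 224.0], [260.0, 208.0]]
10 [[260.0, 246.0], [260.0, 231.0], [260.0, 214.0]]
20 [[260.0, 254.0], [260.0, 238.0], [260.0, 221.0]]
30 [[260.0, 263.0], [260.0, 246.0], [260.0, 229.0]]
40 [[260.0, 273.0], [260.0, 256.0], [260.0, 237.0]]
```

View pics/w5z.png

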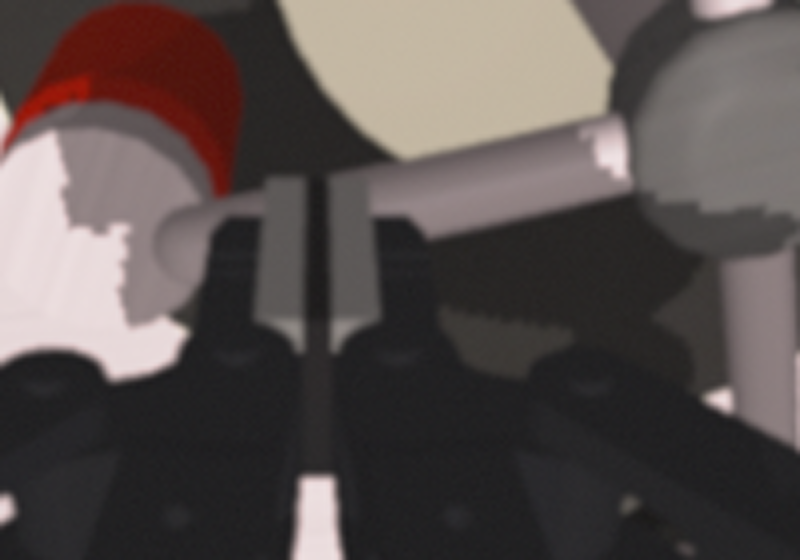

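```bash
for i in 1; do python3 -m jog '[[[1,0,0,0,0,0],[1,0,0,0,0,0],[0,0,0,0,0,0]]]' |grep -E 'pos|force'; python3 -m jog '[[[1,0,0,0,0,0],[1,0,0,0,0,0],[0,0,0,0,0,0]]]'|grep -E 'pos|force'; python3 -m jog '[[[1,0,0,0,0,0],[1,0,0,0,0,0],[0,0,0,0,0,0]]]'|grep -E 'pos|force';done
```

```text
tcp_pos: [0.562, -0.1528, 0.1264]
ft_force: [-0.1, -0.4, -0.7]
tcp_pos: [0.5621, -0.1528, 0.1244]
ft_force: [-0.4, 0.5, -0.5]
tcp_pos: [0.5622, -0.1529, 0.1231]
ft_force: [-1.9, 0.2, 4.6]
```

```bash
python3 -m jog '[[[-20,0,0,0,0,0],[-20,0,0,0,0,0],[0,0,0,-9,0,0],[0,0,0,-9,0,0],[0,0,0,-9,0,0],[0,0,0,-8,0,0],[0,0,0,0,0,0]]]' >/dev/null
python3 - <<'E'
from h import *
th=np.radians(-63);st([*(A+.062*np.array([np.cos(th),np.sin(th)])),.106])
E
```

```text
t 10.7 p [ 0.5621 -0.1528  0.1623] theta,r -87.7 0.0654 yaw -154.4 xax [-0. -0. -1.] j [-0.4   0.48  1.42 -0.    1.25 -2.41] F [ 1.1  0.3 -0.9] w -0.0002
tool delta mm [ 56.3 -27.4  -1.9]
```

```bash
python3 -m jog '[[[0,-14,-1,0,0,0],[0,-13.5,-1,0,0,0],[14,0,0,0,0,0],[14,0,0,0,0,0],[0,0,0,0,0,0]]]' ; python3 -m jog '[[[7,0,0,0,0,0],[7,0,0,0,0,0],[7,0,0,0,0,0],[7,0,0,0,0,0],[0,0,0,0,0,0]]]'
python3 - <<'E'
from h import *
th=np.radians(-63);s,M,p=st([*(A+.062*np.array([np.cos(th),np.sin(th)])),.106])
cap('wrist','w6.png')
E
```

```text
t: 11.32
tcp_pos: [0.5864, -0.1424, 0.1323]
tool_rot: [0.376, -0.597, 0.377, 0.6]
ft_force: [-0.0, -0.2, 1.0]
grip_width: -0.0001
t: 11.95
tcp_pos: [0.5874, -0.1426, 0.1057]
tool_rot: [0.376, -0.598, 0.377, 0.599]
ft_force: [-0.3, -0.4, -0.1]
grip_width: 0.0001
t 11.95 p [ 0.5874 -0.1426  0.1057] theta,r -63.2 0.0618 yaw -154.3 xax [-0.001  0.    -1.   ] j [-0.36  0.57  1.42 -0.    1.15 -2.38] F [-0.3 -0.4 -0.1] w 0.0001
tool delta mm [-0.3 -0.2 -0.2]
```

View pics/w6.png

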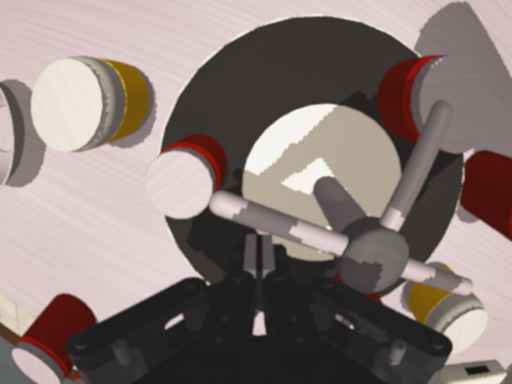

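```bash
python3 -m jog '[[[0,2,0,2,0,0],[0,2,0.1,2,0,0],[0,3.2,0.1,3,0,0],[0,3.2,0.1,3,0,0],[0,3.2,0.1,3,0,0],[0,3.2,0.1,3,0,0],[0,3.2,0.1,3,0,0],[0,3.2,0.1,3,0,0]]]'
python3 - <<'E'
from h import *
st()
cap('wrist','w7.png')
E
```

```text
t: 13.0
tcp_pos: [0.5676, -0.149, 0.1071]
tool_rot: [-0.486, 0.517, -0.484, -0.513]
ft_force: [8.0, -0.3, -2.4]
grip_width: -0.0
t 13.0 p [ 0.5676 -0.149   0.1071] theta,r -82.5 0.0621 yaw -176.5 xax [ 0.005 -0.001 -1.   ] j [-0.39  0.53  1.48  0.    1.12 -2.02] F [ 8.  -0.3 -2.4] w -0.0
```

View pics/w7.png

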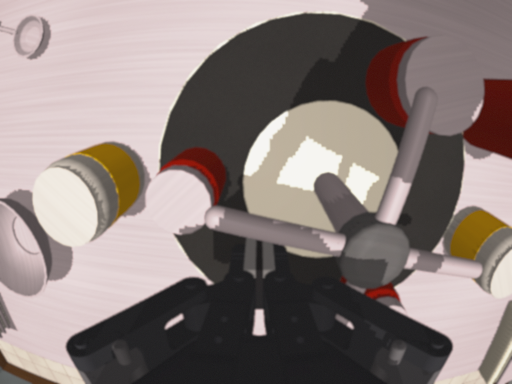

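```bash
python3 -m jog '[[[0,4.3,0.15,4,0,0],[0,4.3,0.15,4,0,0],[0,4.3,0.15,4,0,0],[0,4.3,0.15,4,0,0],[0,4.3,0.15,4,0,0],[0,4.3,0.15,4,0,0],[0,4.3,0.15,4,0,0],[0,4.3,0.15,4,0,0],[0,4.3,0.15,4,0,0],[0,3.2,0.1,3,0,0]]]'
python3 - <<'E'
from h import *
st()
cap('wrist','w8.png')
E
```

```text
t: 14.3
tcp_pos: [0.5274, -0.1389, 0.107]
tool_rot: [0.63, -0.325, 0.628, 0.322]
ft_force: [5.1, -4.6, -3.3]
grip_width: 0.0001
t 14.3 p [ 0.5274 -0.1389  0.107 ] theta,r -122.0 0.0606 yaw 144.4 xax [ 0.004 -0.003 -1.   ] j [-0.4   0.46  1.6  -0.    1.07 -1.35] F [ 5.1 -4.6 -3.3] w 0.0001
```

View pics/w8.png

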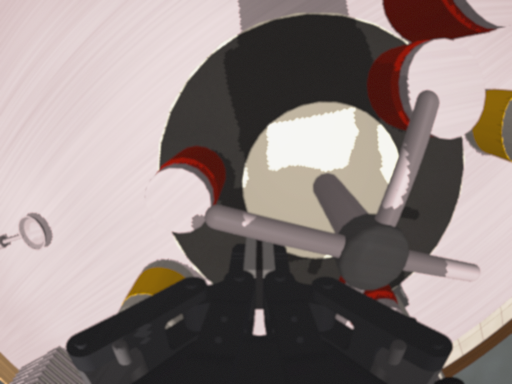

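```bash
python3 -m jog '[[[0,4.3,0.15,4,0,0],[0,4.3,0.15,4,0,0],[0,4.3,0.15,4,0,0],[0,4.3,0.15,4,0,0],[0,4.3,0.15,4,0,0],[0,4.3,0.15,4,0,0],[0,4.3,0.15,4,0,0],[0,4.3,0.15,4,0,0],[0,4.3,0.15,4,0,0],[0,3.2,0.1,3,0,0]]]'
python3 - <<'E'
from h import *
s,M,p=st()
c=cap('wrist','w9.png')
big=[(d['score'],ang(d['xyz'])) for d in r.spot_in('wrist','big_jar')];print(big)
print([(d['score'],ang(d['xyz'])) for d in r.spot_in('wrist','small_jar_a')])
E
```

```text
t: 15.6
tcp_pos: [0.5031, -0.1054, 0.107]
tool_rot: [0.701, -0.096, 0.7, 0.094]
ft_force: [2.5, -6.9, -2.9]
grip_width: 0.0003
t 15.6 p [ 0.5031 -0.1054  0.107 ] theta,r -162.4 0.0592 yaw 105.4 xax [ 0.003 -0.003 -1.   ] j [-0.35  0.41  1.69 -0.    1.03 -0.62] F [ 2.5 -6.9 -2.9] w 0.0003
[(0.9, (np.float64(75.4), np.float64(0.1107)))]
[(0.78, (np.float64(-44.8), np.float64(0.0947)))]
```

View pics/w9.png

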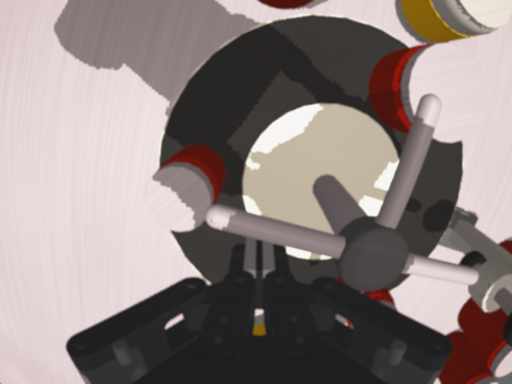

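```bash
python3 -m jog '[[[0,4.3,0,4,0,0],[0,4.3,0,4,0,0],[0,4.3,0,4,0,0],[0,4.3,0.1,4,0,0],[0,4.3,0.1,4,0,0],[0,4.3,0.1,4,0,0],[0,4.3,0.1,4,0,0],[0,4.3,0.1,4,0,0],[0,4.3,0.15,4,0,0],[0,4.3,0.1,4,0,0]]]'
python3 -m jog '[[[0,4.3,0.1,4,0,0],[0,4.3,0.1,4,0,0],[0,4.3,0.1,4,0,0],[0,4.3,0.1,4,0,0],[0,3.2,0.1,3,0,0],[0,2.1,0.05,2,0,0],[0,0,0,0,0,0]]]'
python3 - <<'E'
from h import *
s,M,p=st()
c=cap('wrist','w10.png')
print([(d['score'],ang(d['xyz'])) for d in r.spot_in('wrist','big_jar')])
c=cap('top','top10.png')
print([(d['score'],ang(d['xyz'])) for d in r.spot_in('top','big_jar')])
print([(d['score'],ang(d['xyz'])) for d in r.spot_in('top','small_jar_a')])
E
```

```text
t: 17.0
tcp_pos: [0.5051, -0.0634, 0.107]
tool_rot: [0.692, 0.149, 0.69, -0.151]
ft_force: [-1.6, -8.5, 1.4]
grip_width: 0.0002
t: 17.88
tcp_pos: [0.5167, -0.0436, 0.1068]
tool_rot: [0.652, 0.272, 0.653, -0.273]
ft_force: [-2.5, -3.8, 2.2]
grip_width: -0.0
t 17.88 p [ 0.5167 -0.0436  0.1068] theta,r 134.3 0.0613 yaw 44.6 xax [-0.001 -0.001 -1.   ] j [-0.23  0.42  1.67 -0.    1.04  0.56] F [-2.5 -3.8  2.2] w -0.0
[(0.6, (np.float64(14.5), np.float64(0.1061)))]
[(0.81, (np.float64(9.5), np.float64(0.1136)))]
[(0.75, (np.float64(-113.5), np.float64(0.1185))), (0.63, (np.float64(135.1), np.float64(0.1162)))]
```

View pics/w10.png

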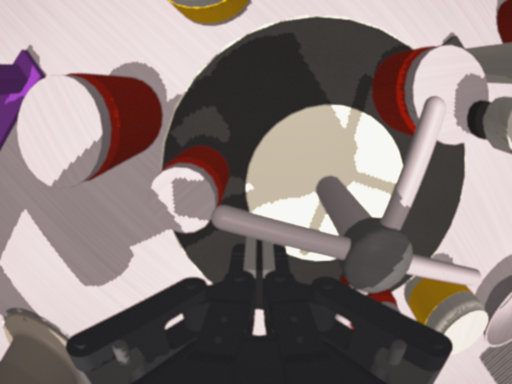

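View pics/top10.png

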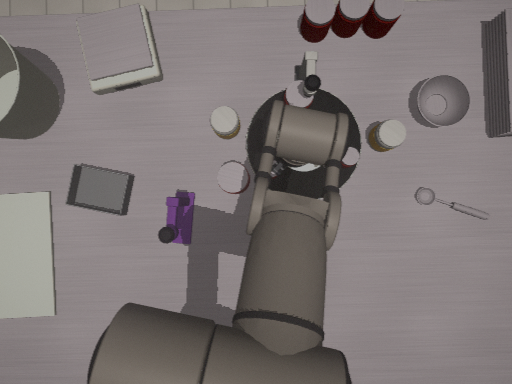

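```bash
python3 - <<'E'
from h import *
c=r.capture('wrist');s,M,p=st()
P=[wunproj(c,M,p,*uv,.15) for uv in [(214,213),(436,99),(478,274)]]
for q in P: print(q.round(4),ang(q))
print((P[0]+P[2])/2, np.degrees(np.arctan2(*(P[0]-P[2])[1::-1])), np.linalg.norm((P[0]-P[2])))
print(ang(unproj(r.capture('top'),299,95,.105)))
E
```

```text
t 18.18 p [ 0.5168 -0.0436  0.1067] theta,r 134.2 0.0613 yaw 44.7 xax [-0.001 -0.001 -1.   ] j [-0.23  0.42  1.67 -0.    1.04  0.56] F [-3.5 -5.1  3.6] w 0.0
[ 0.5199 -0.0107  0.15  ] (np.float64(117.3), np.float64(0.0864))
[ 0.6383 -0.0468  0.15  ] (np.float64(27.3), np.float64(0.0887))
[ 0.605  -0.1649  0.15  ] (np.float64(-59.6), np.float64(0.0898))
[ 0.56244159 -0.08781521  0.15      ] 118.90139097661184 0.17608826377474948
(np.float64(7.7), np.float64(0.1118))
```

```bash
python3 -m jog '[[[0,2.1,0.05,2,0,0],[0,2.1,0.05,2,0,0],[0,2.1,0.05,2,0,0],[0,2.1,0.05,2,0,0],[0,0,0,0,0,0]]]'
python3 - <<'E'
from h import *
s,M,p=st()
c=cap('wrist','w11.png')
E
```

```text
t: 18.85
tcp_pos: [0.5232, -0.0378, 0.1066]
tool_rot: [0.632, 0.317, 0.632, -0.318]
ft_force: [-2.9, -4.2, 2.3]
grip_width: -0.0001
t 18.85 p [ 0.5232 -0.0378  0.1066] theta,r 126.1 0.0616 yaw 36.7 xax [-0.001 -0.    -1.   ] j [-0.22  0.43  1.66 -0.    1.05  0.71] F [-2.9 -4.2  2.3] w -0.0001
```

```bash
python3 -m jog '[[[0,-2,0,0,0,0],[0,-3,0,0,0,0],[-20,-3,0,0,0,0],[-40,0,0,0,0,0],[-40,0,0,0,0,0],[0,-40,-40,0,0,0],[0,-40,-40,0,0,0],[0,-40,-40,0,0,0],[0,-40,0,0,0,0]]]'
python3 - <<'E'
from h import *
s,M,p=st()
c=cap('top','top11.png')
im=c['img'];x0,y0=210,40
cv2.imwrite('pics/crop11.png',cv2.resize(im[y0:y0+170,x0:x0+200],None,fx=3.5,fy=3.5,interpolation=cv2.INTER_CUBIC))
E
```

```text
t: 20.02
tcp_pos: [0.315, -0.0403, 0.2064]
tool_rot: [0.632, 0.317, 0.632, -0.316]
ft_force: [0.7, -1.8, 1.4]
grip_width: -0.0003
t 20.02 p [ 0.315  -0.0403  0.2064] theta,r 169.1 0.249 yaw 36.8 xax [ 0.001  0.001 -1.   ] j [-0.37 -0.06  1.99  0.    1.22  0.56] F [ 0.7 -1.8  1.4] w -0.0003
```

View pics/crop11.png

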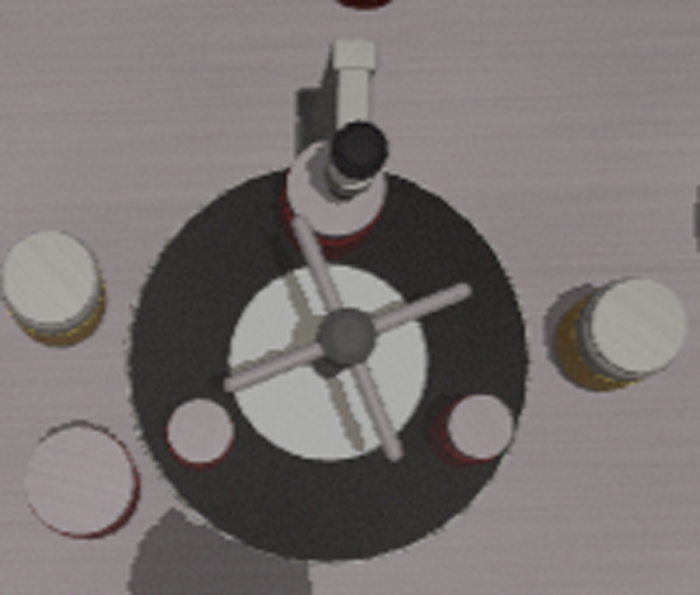

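```bash
python3 - <<'E'
from h import *
c=r.capture('top')
P=lambda u,v,z:unproj(c,u/3.5+210-.36,v/3.5+40-.36,z)[:2]
for n,q in dict(big=P(336,187,.105),s1=P(200,431,.105),s2=P(480,427,.105),k=P(358,150,.192)).items(): print(n,q,ang(q))
for t in [(298,214),(226,387),(397,460),(471,289)]: print(ang(P(*t,.15)))
k=[d for d in r.spot_in('top','stamp_knob')];print([(d['score'],d['xyz'],ang(d['xyz'])) for d in k])
# predicted lid centre/outline in crop when centred under knob
q=[*K,.105];print((proj(c,q)+.36-[210,40])*3.5)
E
```

```text
big [ 0.67459761 -0.0890921 ] (np.float64(-0.8), np.float64(0.1151))
s1 [0.50386061 0.01270355] (np.float64(119.0), np.float64(0.1146))
s2 [ 0.50062465 -0.18522955] (np.float64(-121.1), np.float64(0.1141))
k [ 0.6755538  -0.09357113] (np.float64(-3.0), np.float64(0.1162))
(np.float64(19.4), np.float64(0.091))
(np.float64(110.1), np.float64(0.0879))
(np.float64(-159.4), np.float64(0.089))
(np.float64(-70.0), np.float64(0.0905))
[(0.72, [0.3404, 0.2507, 0.203], (np.float64(122.9), np.float64(0.403))), (0.46, [0.6702, -0.092, 0.199], (np.float64(-2.3), np.float64(0.1108))), (0.33, [0.5001, 0.0096, 0.1042], (np.float64(121.5), np.float64(0.1138)))]
[342.30988969 185.52541072]
```

```bash
python3 - <<'E'
from h import *
c=r.capture('top')
im=c['img'];cv2.imwrite('pics/crop12.png',cv2.resize(im[40:110,280:350],None,fx=8,fy=8,interpolation=cv2.INTER_CUBIC))
s=r.capture('scene');
u0,v0=[int(x) for x in proj(s,[*K,.16])];print(u0,v0,proj(s,[*K,.192]),proj(s,[*K,.203]),proj(s,[*K,.105]))
print(proj(c,[*K,.203]),proj(c,[*K,.184]),proj(c,[*K,.15]),proj(c,[*K,.117]))
cv2.imwrite('pics/sc12.png',cv2.resize(s['img'][v0-60:v0+60,u0-60:u0+60],None,fx=5,fy=5,interpolation=cv2.INTER_CUBIC))
E
```

```text
175 231 [173.68207457 219.16998873] [173.14898158 214.94255019] [177.64311471 250.58111961]
[312.57021125  81.09911125] [311.48989231  83.53225845] [309.66514817  87.64203655] [308.01544234  91.35758479]
```

View pics/crop12.png

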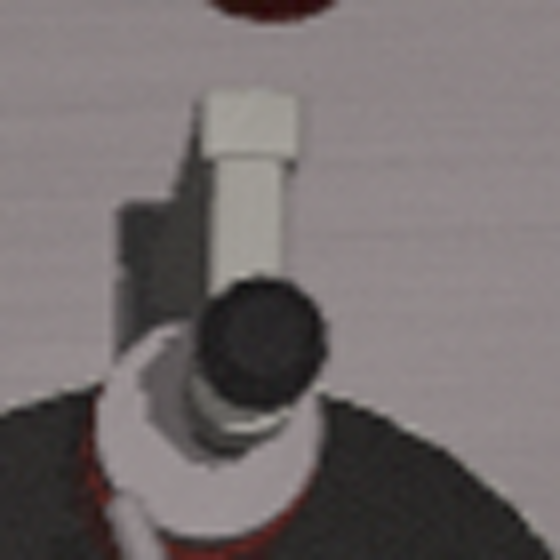

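View pics/sc12.png

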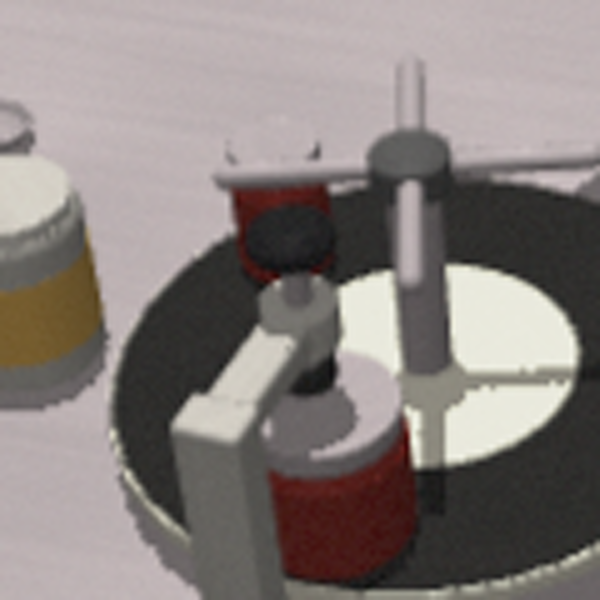

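```bash
python3 - <<'E'
from h import *
c=r.capture('top')
for uv in [(311,65),(311.5,55)]:
    q=unproj(c,*uv,.161);print(q,ang(q))
E
python3 -m jog '[[[0,40,0,0,0,0],[0,40,40,0,0,0],[0,40,40,0,0,0],[0,40,40,0,0,0],[40,0,0,0,0,0],[30,0,0,0,0,0],[15,0,0,0,0,0],[15,0,0,0,0,0],[0,0,0,0,0,0]]]'
python3 - <<'E'
from h import *
s,M,p=st()
cap('wrist','w13.png')
E
```

```text
[ 0.72586334 -0.0969962   0.161     ] (np.float64(-3.3), np.float64(0.1666))
[ 0.74948378 -0.09892836  0.161     ] (np.float64(-3.4), np.float64(0.1903))
t: 21.45
tcp_pos: [0.5171, -0.0422, 0.1059]
tool_rot: [0.632, 0.317, 0.632, -0.317]
ft_force: [0.7, 0.8, -0.1]
grip_width: -0.0001
t 21.45 p [ 0.5171 -0.0422  0.1059] theta,r 133.1 0.062 yaw 36.7 xax [-0.001  0.    -1.   ] j [-0.23  0.43  1.67 -0.    1.04  0.7 ] F [ 0.7  0.8 -0.1] w -0.0001
```

View pics/w13.png

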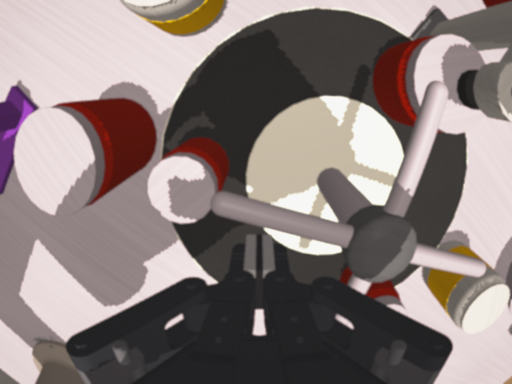

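```bash
python3 -m jog '[[[0,2,0.1,0.4,0,0],[0,2,0.1,0.4,0,0],[0,1.6,0.1,0.4,0,0],[0,1.6,0.1,0.4,0,0],[0,1.5,0.1,0.4,0,0],[0,0,0,0,0,0]]]'
python3 - <<'E'
from h import *
st()
E
```

```text
t: 22.25
tcp_pos: [0.524, -0.0382, 0.1066]
tool_rot: [0.626, 0.328, 0.626, -0.329]
ft_force: [-3.7, -3.2, 2.4]
grip_width: 0.0001
t 22.25 p [ 0.524  -0.0382  0.1066] theta,r 125.7 0.0607 yaw 34.6 xax [-0.001 -0.001 -1.   ] j [-0.22  0.44  1.65 -0.    1.05  0.75] F [-3.7 -3.2  2.4] w 0.0001
```

```bash
python3 -m jog '[[[0,0.9,0,0.4,0,0],[0,0.9,0,0.4,0,0],[0,0,0,0,0,0]]]'
python3 - <<'E'
from h import *
st()
E
```

```text
t: 22.62
tcp_pos: [0.5256, -0.0372, 0.1065]
tool_rot: [0.624, 0.332, 0.624, -0.333]
ft_force: [-3.8, -3.1, 2.8]
grip_width: -0.0001
t 22.62 p [ 0.5256 -0.0372  0.1065] theta,r 124.0 0.0606 yaw 33.8 xax [-0.001 -0.001 -1.   ] j [-0.22  0.44  1.65 -0.    1.05  0.77] F [-3.8 -3.1  2.8] w -0.0001
```

Back off, lift, and check.

```bash
python3 -m jog '[[[0,-2,0,0,0,0],[0,-3,0,0,0,0],[-20,-3,0,0,0,0],[-50,0,0,0,0,0],[-50,0,0,0,0,0],[-20,-40,-40,0,0,0],[-20,-40,-40,0,0,0],[0,-40,-40,0,0,0],[0,-40,0,0,0,0]]]'
python3 - <<'E'
from h import *
s,M,p=st()
c=cap('top','top14.png')
im=c['img'];x0,y0=210,40
cv2.imwrite('pics/crop14.png',cv2.resize(im[y0:y0+170,x0:x0+200],None,fx=3.5,fy=3.5,interpolation=cv2.INTER_CUBIC))
s=r.capture('scene');cv2.imwrite('pics/sc14.png',cv2.resize(s['img'][171:291,115:235],None,fx=5,fy=5,interpolation=cv2.INTER_CUBIC))
E
```

```text
t: 23.75
tcp_pos: [0.3177, -0.0294, 0.2667]
tool_rot: [0.625, 0.332, 0.624, -0.331]
ft_force: [0.3, -1.7, 0.1]
grip_width: -0.0002
t 23.75 p [ 0.3177 -0.0294  0.2667] theta,r 166.5 0.2487 yaw 34.0 xax [ 0.002 -0.    -1.   ] j [-0.33 -0.11  1.86  0.    1.39  0.64] F [ 0.3 -1.7  0.1] w -0.0002
```

View pics/crop14.png

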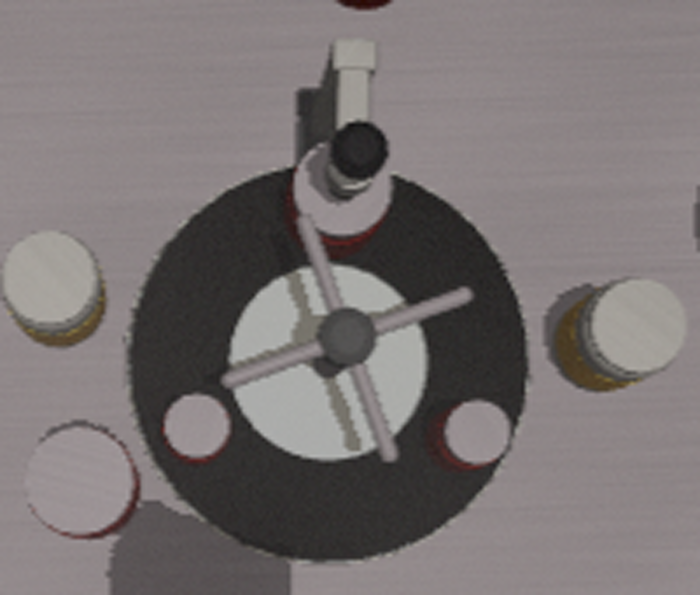

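View pics/sc14.png

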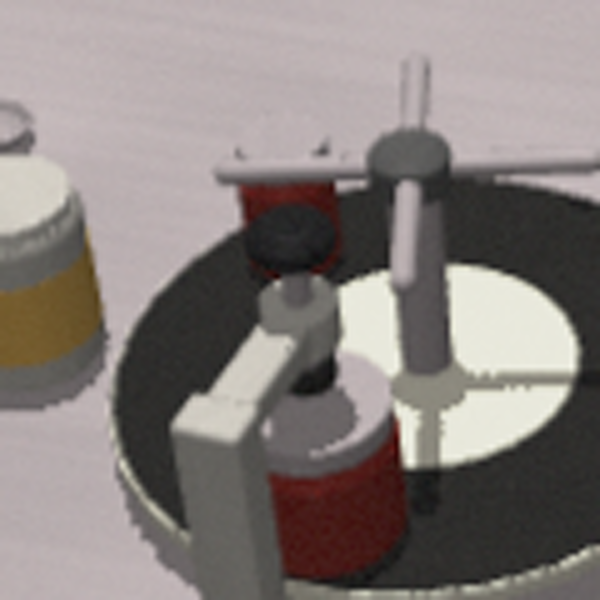

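```bash
python3 -m jog '[[[0,37,36,0,0,0],[0,37,36,0,0,0],[0,37,36,0,0,0],[0,37,36,0,0,0],[0,37,36,0,0,0],[0,37,36,0,0,0],[0,37,36,0,0,0],[0,0,0,0,0,0],[0,0,0,0,0,0]]]'
python3 - <<'E'
from h import *
s,M,p=st([*K,.18])
c=cap('wrist','w15.png')
print(wproj(c,M,p,[*K,.203]), [d['xyz'] for d in r.spot_in('wrist','stamp_knob')])
c=r.capture('top')
P=lambda u,v,z:unproj(c,u/3.5+210-.36,v/3.5+40-.36,z)[:2]
print(ang(P(196.5,426.5,.105)),ang(P(476,432.5,.105)),ang(P(342,185,.105)))
E
```

```text
t: 24.98
tcp_pos: [0.6752, -0.0952, 0.2654]
tool_rot: [0.623, 0.333, 0.624, -0.333]
ft_force: [0.5, 0.2, 0.7]
grip_width: 0.0003
t 24.98 p [ 0.6752 -0.0952  0.2654] theta,r -3.8 0.116 yaw 33.9 xax [-0.001  0.001 -1.   ] j [-0.25  0.63  0.88  0.    1.64  0.73] F [0.5 0.2 0.7] w 0.0003
tool delta mm [85.4  1.2 -1.1]
[256.7790639  191.74918421] [[0.6793, -0.094, 0.1981]]
(np.float64(117.0), np.float64(0.1152)) (np.float64(-123.5), np.float64(0.1136)) (np.float64(-2.9), np.float64(0.1165))
```

View pics/w15.png

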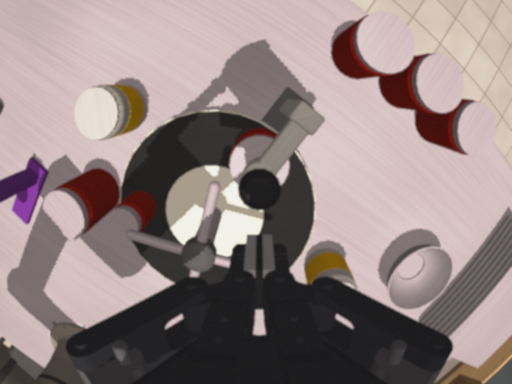

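```bash
python3 -m jog '[[[20,1,-1,0,0,0],[20,0,0,0,0,0],[15,0,0,0,0,0],[0,0,0,0,0,0]]]' |grep -E 'pos|force'; python3 -m jog '[[[4,0,0,0,0,0],[4,0,0,0,0,0],[4,0,0,0,0,0],[4,0,0,0,0,0],[4,0,0,0,0,0],[4,0,0,0,0,0],[0,0,0,0,0,0]]]'|grep -E 'pos|force'
python3 - <<'E'
from h import *
s,M,p=st([*K,.17])
c=cap('wrist','w16.png')
E
```

```text
tcp_pos: [0.6747, -0.0941, 0.2111]
ft_force: [-0.0, 0.1, -0.0]
tcp_pos: [0.6753, -0.0943, 0.187]
ft_force: [-0.1, 0.1, -0.8]
t 26.5 p [ 0.6753 -0.0943  0.187 ] theta,r -3.3 0.116 yaw 33.9 xax [-0.001  0.    -1.   ] j [-0.25  0.65  1.04 -0.    1.45  0.73] F [-0.1  0.1 -0.8] w -0.0
tool delta mm [17.   0.6 -0.4]
```

View pics/w16.png

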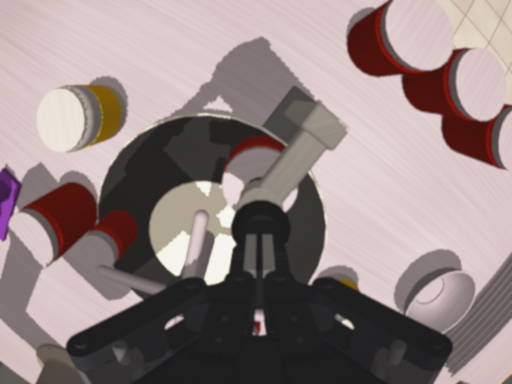

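Fingertips sit over the knob, at about (260,235). Lower on.

```bash
python3 -m jog '[[[4,0,0,0,0,0],[4,0,0,0,0,0],[4,0,0,0,0,0],[3,0,0,0,0,0],[0,0,0,0,0,0]]]' |grep -E 'pos|force'; python3 -m jog '[[[2,0,0,0,0,0],[2,0,0,0,0,0],[0,0,0,0,0,0]]]'|grep -E 'pos|force'; python3 -m jog '[[[2,0,0,0,0,0],[2,0,0,0,0,0],[0,0,0,0,0,0]]]'|grep -E 'pos|force'
```

```text
tcp_pos: [0.6753, -0.0943, 0.1721]
ft_force: [0.5, -0.3, 0.1]
tcp_pos: [0.6756, -0.0943, 0.1687]
ft_force: [0.1, -0.1, 1.7]
tcp_pos: [0.6756, -0.0944, 0.1646]
ft_force: [-0.1, -0.4, 3.0]
```

```bash
python3 -m jog '[[[2,0,0,0,0,0],[2,0,0,0,0,0],[0,0,0,0,0,0]]]'|grep -E 'pos|force'; python3 -m jog '[[[1,0,0,0,0,0],[1,0,0,0,0,0],[0,0,0,0,0,0]]]'|grep -E 'pos|force';python3 -m jog '[[[1,0,0,0,0,0],[0,0,0,0,0,0]]]'|grep -E 'pos|force'
```

```text
tcp_pos: [0.6756, -0.0944, 0.1605]
ft_force: [0.5, 0.4, 3.6]
tcp_pos: [0.6756, -0.0943, 0.1585]
ft_force: [1.3, -0.7, 4.9]
tcp_pos: [0.6756, -0.0944, 0.1583]
ft_force: [1.2, 0.0, 7.4]
```

```bash
python3 -m jog '[[[1,0,0,0,0,0],[0,0,0,0,0,0]]]'|grep -E 'pos|force';python3 -m jog '[[[1,0,0,0,0,0],[0,0,0,0,0,0]]]'|grep -E 'pos|force'
python3 - <<'E'
from h import *
s=r.capture('scene');cv2.imwrite('pics/sc17.png',cv2.resize(s['img'][171:291,115:235],None,fx=5,fy=5,interpolation=cv2.INTER_CUBIC))
E
```

```text
tcp_pos: [0.6757, -0.0944, 0.1582]
ft_force: [-1.6, -0.1, 12.0]
tcp_pos: [0.6758, -0.0944, 0.1582]
ft_force: [-4.1, 0.0, 16.2]
```

View pics/sc17.png

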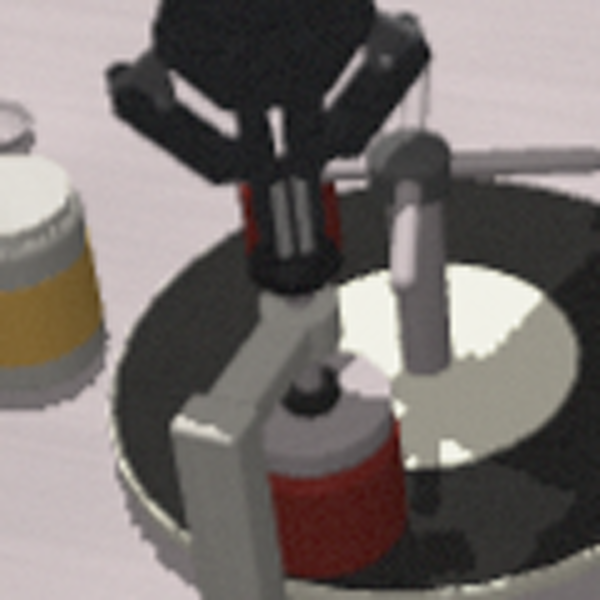

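The stamp foot is on the lid at about (312,395), and a hard stop is felt. I'll release straight up and move clear.

```bash
python3 -m jog '[[[-2,0,0,0,0,0],[-3,0,0,0,0,0],[-5,0,0,0,0,0],[-10,0,0,0,0,0],[-30,0,0,0,0,0],[-40,0,0,0,0,0],[0,-30,-30,0,0,0],[0,-40,-40,0,0,0],[0,-40,-40,0,0,0],[0,-40,-40,0,0,0]]]'
python3 -m jog '[[[0,-40,-40,0,0,0],[0,-30,-30,0,0,0],[0,0,0,0,0,0],[0,0,0,0,0,0]]]'
python3 - <<'E'
from h import *
st()
c=cap('top','top18.png')
cv2.imwrite('pics/crop18.png',cv2.resize(c['img'][40:210,210:410],None,fx=3.5,fy=3.5,interpolation=cv2.INTER_CUBIC))
s=r.capture('scene');cv2.imwrite('pics/sc18.png',cv2.resize(s['img'][171:291,115:235],None,fx=5,fy=5,interpolation=cv2.INTER_CUBIC))
E
```

```text
t: 30.72
tcp_pos: [0.4648, -0.0527, 0.2451]
tool_rot: [0.623, 0.333, 0.625, -0.333]
ft_force: [0.1, 0.4, 0.6]
grip_width: -0.0001
t: 31.22
tcp_pos: [0.3707, -0.0343, 0.2458]
tool_rot: [0.624, 0.333, 0.624, -0.333]
ft_force: [0.4, 0.2, -0.1]
grip_width: 0.0003
t 31.23 p [ 0.3707 -0.0343  0.2458] theta,r 164.3 0.1962 yaw 33.8 xax [ 0. -0. -1.] j [-0.3   0.01  1.8  -0.    1.33  0.68] F [ 0.4  0.2 -0.1] w 0.0003
```

View pics/crop18.png

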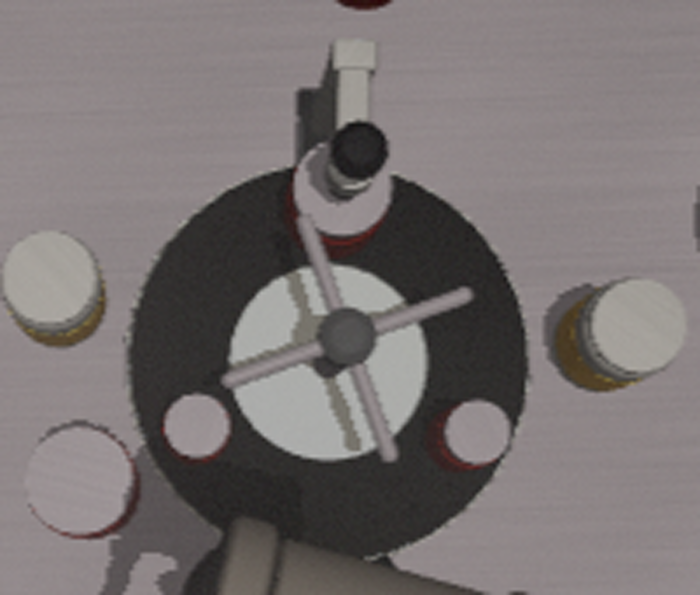

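View pics/sc18.png

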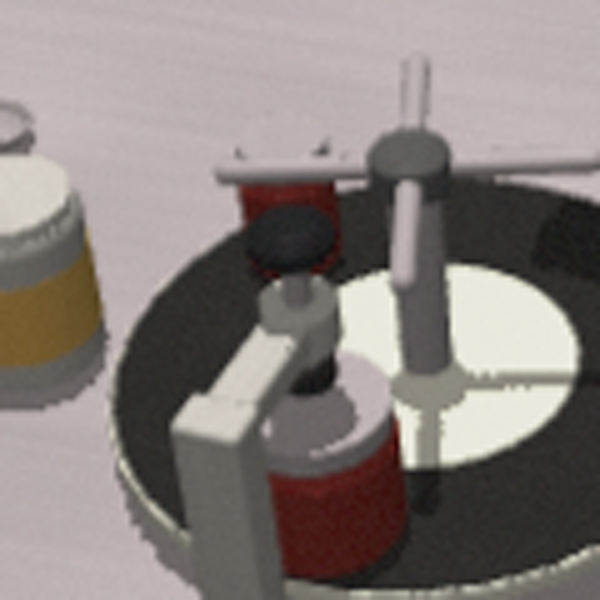

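The knob is back up, the jars, cans and tall jar stand where they were, and the robot is clear.

```bash
python3 -c "
from rig import r
print(r.close_job())"
```

```text
the job is handed in; nothing more can be done
None
```

The big jar's lid has been stamped, and the job was handed in at about 31 s of the 72 s allowed.

**Turning the carousel:** I pushed one spoke about 165° clockwise with the closed fingertips. In the last top view before stamping, the big jar stood at about −3° and the stamp axis at −3°, so it was centred to within 1–2 mm.

**Stamping:** I pressed the knob down about 12 mm until it hit a hard stop. The force rose from 5 N to 16 N with no further travel, and the scene picture showed the foot on the lid.

**Last checks:** After I let go, the knob was back up. The three jars were standing on the platter, the cans and the tall jar had not visibly moved, and the robot was clear of everything with no force on it.

**What disagreed:**
- **Finger height:** The shut fingertips turned out to end about 32 mm behind the reported TCP. My first pass therefore went over the spoke without moving the wheel. A light touch on top of the spoke (about 5 N) gave me the true height.
- **First centring:** The first push stopped about 2° short. I corrected it with a short second push before stamping.

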